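Find the firm heel buffer by feel and fit it to the footrest

ROBOT

A 6-joint arm with a two-finger parallel gripper is mounted at the origin on the work surface. World frame = base frame: x ahead of the robot, y to its left, z up, the work surface at z = 0. Lengths are in m, angles in degrees, forces in N, time in s.
With the tool pointing down it reaches from about 0.4 to 0.825 m from the base axis. Payload 7 kg.
Tool frame: the origin (TCP) lies between the finger pads; the fingertips stand 22 mm ahead of it and the grasp point (between the pads) lies 3 mm ahead of it; z points along the fingers, y is the direction in which the jaws open and shut (so a half turn about z gives the same grasp; the last joint's range is limited). The gripper opens to 88 mm and grips with 3 to 60 N. Pads are 19 mm wide; open, the fingers measure 130 mm over their backs; the gripper's body (78 mm by 193 mm) begins 47 mm behind the grasp point.
Start: joints at [83.199, 20.546, 0.682, 0, -70.136, -16.507], TCP at [0.267, 0.62, 0.249] pointing down, gripper open.
Joint ranges: [-176.03, 176.03], [-82.01, 121.73], [-58.28, 71.71], [-173.87, 95.51], [-174.79, -0.11], [-173.66, 173.66]. Speed limits (degrees/s): [136.94, 136.94, 172.46, 180, 180, 180].

INTERFACE

Orientations are given as [roll, pitch, yaw] about the fixed x, y, z axes, in that order (R = Rz(yaw) Ry(pitch) Rx(roll)).
In Python, from plant import telemetry, cams, r gives the robot as it stands.
- The arm moves only by the tool carry_out, never from a script. Its argument "commands" is one flat list of numbers, 5 for each row, row after row: the shift along the world's x, y, z as a fraction of full scale, then the turn about the world's z as a fraction of full scale, then the gripper's target within -1 to 1 (shut at 1, half-way at 0, fully open at -1). In form: [x, y, z, turn, claw, x, y, z, turn, claw, ...]. A call has 1 to 8 rows; each row shifts and turns the commanded pose from where the row before left it; what a row does not reach is not made up. Full scale, the value 1, is 0.04 m for a shift and 4 degrees for a turn. A row lasts 1/10 s, in which the tool goes at most 50 mm and 8.59 degrees, less where a joint would pass 70% of its speed; a pose out of reach is approached as far as the arm can. A call with a number of a shift or a turn outside -1 to 1 is refused whole. A call with a gripper value outside its range is refused whole. The fingers move at their own pace and stop on an object; "grip_force" is the grip in N (left out, the last holds). Time passes only in rows, so rows that do not move let the fingers close. It gives the time, the measured TCP pose, the force and the opening at its end, in the units of the state.
- telemetry.get_state(): the state, without advancing time (a new reading comes with each control period).
- cams.capture(name): name is "side" or "top" or "wrist"; returns a dict with "frame" (400x640x3 uint8, red, green, blue), "camera_matrix" (3x3 intrinsics, pixels), "k1" (the pictures are not rectified: a ray, as slopes to the right and down, at radius r is drawn at 1 + k1 r^2 times it, then the intrinsics apply), "camera_from_world" (4x4, takes a point from world to camera coordinates); the wrist camera has in their place "mount" (4x4, takes a point from camera to tool coordinates, whose origin is the TCP and whose axes are the flange's). Camera axes: x right, y down, z forward; pixel columns grow to the right and rows downward; lengths in m; the calibration is good to about 2 mm. A picture is of the moment at which its call begins: read the wrist's pose just before it. There is no depth.
- r.close_job(): hands the job in, once; it reports no verdict.
The state is a dict: "time_s": time; "joints": joint angles; "qd": joint speeds; "joint_torque": joint torques, N m; "tcp_pos": TCP position; "eef_rot": TCP orientation; "contact_force": force on the tool from outside, world axes, zero at the start; "moment": the same for the moment, N m; "gripper_width": finger opening in m.
Only numpy, scipy, OpenCV 4.12 (cv2) and the standard library are available. Lean on these libraries where they do the work, as an engineer would, in place of code of your own. Each camera call takes 0.05 s, during which the arm holds its last target. There are 200 camera calls.

TASK

First, with all three buffers still standing on the mat, press each one's white cap gently about 6 mm down (at least 4, never more than 8 mm; its red ring stays at the deepest point) to feel how hard it pushes back. Then set the firmest buffer gently, upright and fully home, in the socket of the footrest's brass heel plate, let go of it, and prove it there by pressing its cap about 6 mm down again and holding for a second. Leave the other two standing where they are on the mat, do not disturb the polish tin, the dauber or the cup, and finish clear of everything.

Things in the scene. Friction and masses are not known exactly. Their poses are not given: they have to be found in the camera images.
- pad_a_mid (a point): One of three look-alike sprung heel buffers that differ only in a hidden spring (to be felt): dark steel cylinder 44 mm across, 46 mm tall, with a white sprung cap on top; 64 mm tall in all, about 210 g, loose on the mat. This point is on its axis, 32 mm above its underside, z up. Gripped here across the steel cylinder, fingertips stay clear of the heel plate when it is home.
- cap_a: White round cap of buffer a, 30 mm across, 5 mm thick. Origin: centre of its flat top, 64 mm above the buffer's underside when not pressed; it sinks straight down against its spring, at most 10 mm (hard stop), and springs back when let go. All three start to yield at the same 2.5 N; 6 mm down they push back with about 4 N (softest), 6 N (middling) or 12 N (firmest). More than 20 N on a cap harms it.
- ring_a (a joint): Red tell-tale ring (27 mm across, 3 mm thick) under the cap of buffer a: how far it has been pushed down, in m. 0 at the start; the sinking cap pushes it down and it stays at the deepest point reached.
- pad_b_mid (a point): One of three look-alike sprung heel buffers that differ only in a hidden spring (to be felt): dark steel cylinder 44 mm across, 46 mm tall, with a white sprung cap on top; 64 mm tall in all, about 210 g, loose on the mat. This point is on its axis, 32 mm above its underside, z up. Gripped here across the steel cylinder, fingertips stay clear of the heel plate when it is home.
- cap_b: White round cap of buffer b, 30 mm across, 5 mm thick. Origin: centre of its flat top, 64 mm above the buffer's underside when not pressed; it sinks straight down against its spring, at most 10 mm (hard stop), and springs back when let go. All three start to yield at the same 2.5 N; 6 mm down they push back with about 4 N (softest), 6 N (middling) or 12 N (firmest). More than 20 N on a cap harms it.
- ring_b (a joint): Red tell-tale ring (27 mm across, 3 mm thick) under the cap of buffer b: how far it has been pushed down, in m. 0 at the start; the sinking cap pushes it down and it stays at the deepest point reached.
- pad_c_mid (a point): One of three look-alike sprung heel buffers that differ only in a hidden spring (to be felt): dark steel cylinder 44 mm across, 46 mm tall, with a white sprung cap on top; 64 mm tall in all, about 210 g, loose on the mat. This point is on its axis, 32 mm above its underside, z up. Gripped here across the steel cylinder, fingertips stay clear of the heel plate when it is home.
- cap_c: White round cap of buffer c, 30 mm across, 5 mm thick. Origin: centre of its flat top, 64 mm above the buffer's underside when not pressed; it sinks straight down against its spring, at most 10 mm (hard stop), and springs back when let go. All three start to yield at the same 2.5 N; 6 mm down they push back with about 4 N (softest), 6 N (middling) or 12 N (firmest). More than 20 N on a cap harms it.
- ring_c (a joint): Red tell-tale ring (27 mm across, 3 mm thick) under the cap of buffer c: how far it has been pushed down, in m. 0 at the start; the sinking cap pushes it down and it stays at the deepest point reached.
- heel_socket (a point): Round socket in the bright brass heel plate, 65 mm from the footrest's middle towards its +y end: 47 mm across, 8 mm deep, 2 mm bevelled mouth. This point is the centre of the socket's floor, 82 mm above the table; z up. A buffer that is home has its underside on this floor, and its cap top 146 mm above the table.
- footrest: Fixed red painted steel footrest box, 140 (x) by 260 (y) by 90 mm high, flat top; +y half of the top is the brass heel plate, -y half a dark steel toe plate without socket. Origin: centre of its underside on the table.
- mat: Fixed black rubber mat, 130 (x) by 300 (y) by 4 mm thick; the three buffers stand in a row along its y, about 95 mm apart. Origin: centre of its underside.
- tin: Bystander: black polish tin, 86 mm across, 28 mm tall. Origin: centre of its underside.
- dauber: Bystander: rosewood-backed dauber, 45 by 110 by 38 mm tall. Origin: centre of its underside.
- cup: Bystander: white porcelain cup, 76 mm across the rim, 70 mm tall. Origin: centre of its underside.
There are look-alikes about, which are no part of the job. Leave any orange look-alike of the part that bears pad_c_mid alone.

How it is judged:
By the outcome, as a careful person would: the job done as asked, in the order asked, and still so for the second after the job is handed in, with the robot touching nothing.
It also fails if it takes over 67 s, if anything falls off the work surface, if the arm or the gripper's body presses on something with over 40 N, if the wrist force passes 120 N, or if a joint passes its speed limit or range.

## Working session

There is one attempt and no reset: what is moved stays moved. The work goes in short steps, Python scripts to look and compute and a tool call to move; the robot and the scene stay as the last step left them, time stands still between calls to the robot, and variables do not carry over. Pictures are saved under pics/ and viewed, about 8 in all and at most 12, crops included, and the job is handed in when it is done.

Besides the shell and the picture viewer there is one more tool, called as name(argument=value, ...) on one line, values as JSON. carry_out: Moves the arm, as the interface text tells. Shift numbers are shares of 0.04 m and turn numbers shares of 4 degrees, none past 1 either way. Its arguments: {"type":"object","properties":{"commands":{"type":"array"},"grip_force":{"type":"number"}},"required":["commands"]}

```bash
ls; mkdir -p pics; cat > h.py <<'E'
import numpy as np, cv2
from plant import telemetry, cams, r
from scipy.spatial.transform import Rotation as R
def cap(n,f):
    s=telemetry.get_state(); c=cams.capture(n)
    cv2.imwrite('pics/'+f+'.png',c['frame'][:,:,::-1])
    if n=='wrist':
        T=np.eye(4); T[:3,:3]=R.from_euler('xyz',s['eef_rot'],degrees=True).as_matrix(); T[:3,3]=s['tcp_pos']
        c['camera_from_world']=np.linalg.inv(T@c['mount'])
    np.savez('pics/'+f+'.npz',K=c['camera_matrix'],k1=c['k1'],T=c['camera_from_world'])
def load(f): 
    d=np.load('pics/'+f+'.npz'); return d['K'],float(d['k1']),d['T']
def pix2w(f,u,v,z):
    K,k1,T=load(f); p=cv2.undistortPoints(np.array([[[u,v]]],float),K,np.array([k1,0,0,0.]))[0,0]
    Ti=np.linalg.inv(T); d=Ti[:3,:3]@[p[0],p[1],1]; o=Ti[:3,3]; return o+d*(z-o[2])/d[2]
def w2pix(f,X):
    K,k1,T=load(f); p,_=cv2.projectPoints(np.atleast_2d(np.array(X,float)),cv2.Rodrigues(T[:3,:3])[0],T[:3,3],K,np.array([k1,0,0,0.])); return p[:,0]
E
python3 - <<'E'
from h import *
for n in('top','side'): cap(n,n+'0'); print(load(n+'0'))
print(telemetry.get_state())
E
```

```text
pics
(array([[473.32161409,   0.        , 322.0615009 ],
       [  0.        , 473.32161409, 199.55843002],
       [  0.        ,   0.        ,   1.        ]]), -0.11917371063003539, array([[ 0.01507138, -0.99952812,  0.02676564, -0.01653797],
       [-0.9927322 , -0.01815464, -0.1189672 ,  0.62981686],
       [ 0.11939699, -0.02477812, -0.99253736,  1.080914  ],
       [ 0.        ,  0.        ,  0.        ,  1.        ]]))
(array([[392.07177956,   0.        , 324.36258187],
       [  0.        , 392.07177956, 196.69740935],
       [  0.        ,   0.        ,   1.        ]]), -0.01986798532170392, array([[-0.97386955, -0.22670689,  0.01349381,  0.58784283],
       [-0.1773768 ,  0.72216609, -0.66859076,  0.16072378],
       [ 0.14182936, -0.65351367, -0.74350811,  0.85487354],
       [ 0.        ,  0.        ,  0.        ,  1.        ]]))
{'time_s': 0.1, 'joints': array([ 8.31988032e+01,  2.05874086e+01,  6.38749232e-01, -1.83269296e-02,
       -7.01363522e+01, -1.65060544e+01]), 'qd': array([ 0.0192738 , -0.06949667,  0.0400948 ,  0.04751749,  0.00091832,
       -0.06593967]), 'joint_torque': array([-1.65224534e-03, -5.84161556e+01,  2.93751276e+01,  7.01545089e+00,
        1.02297086e-02, -4.03085846e-05]), 'tcp_pos': array([0.26693849, 0.61952585, 0.24771155]), 'eef_rot': array([ 1.79913596e+02, -7.63611583e-03, -2.33134855e+01]), 'contact_force': array([-1.10729656, -0.30198022,  0.65511761]), 'moment': array([-0.04117572, -0.04306016,  0.0182326 ]), 'gripper_width': 0.08767804718751829}
```

View pics/top0.png

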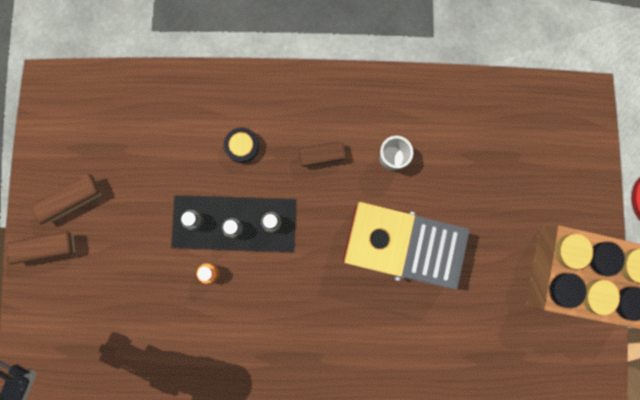

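View pics/side0.png

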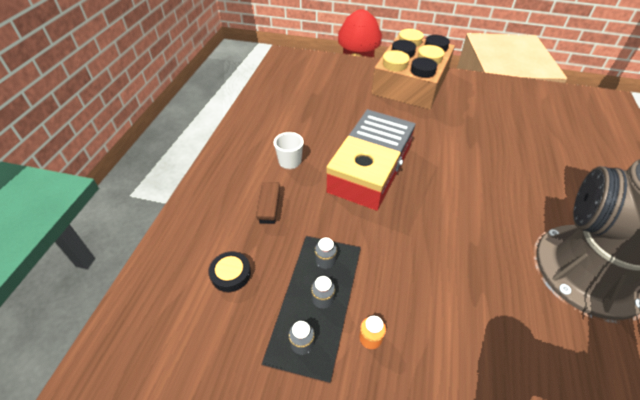

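The top view shows caps near (190,218), (232,227) and (271,221), the socket at (380,239) and the orange look-alike at (207,273). The side view shows the caps near (301,330), (323,286) and (326,245), and the socket at (364,160). The gripper is out of the way.

```bash
python3 - <<'E'
from h import *
im=cv2.imread('pics/top0.png')
for f,pts,sk in(('top0',[(190,218),(232,227),(271,221),(207,273)],(380,239)),('side0',[(301,330),(323,286),(326,245),(374,325)],(364,160))):
    im=cv2.imread('pics/%s.png'%f)
    for u,v in pts:
        g=im[v-13:v+14,u-13:u+14].astype(int); m=(g.min(2)>165)
        y,x=np.nonzero(m); uu,vv=x.mean()+u-13,y.mean()+v-13
        print(f,round(uu,1),round(vv,1),m.sum(),pix2w(f,uu,vv,.068).round(4))
    u,v=sk; g=im[v-15:v+16,u-15:u+16].astype(int).max(2)<90; y,x=np.nonzero(g)
    uu,vv=x.mean()+u-15,y.mean()+v-15
    print('sock',uu,vv,g.sum(),pix2w(f,uu,vv,.09).round(4))
E
python3 - <<'E'
import sys; sys.path.insert(0,'.')
from h import *
a=[cv2.resize(cv2.imread('pics/top0.png')[190:295,165:300],None,fx=4,fy=4,interpolation=2)]
cv2.imwrite('pics/crop.png',a[0])
# footrest corners in top view (z=.09): brass corners
for p in [(359,203),(414,214),(469,228),(459,289),(346,264)]: print(pix2w('/../pics/top0' if 0 else 'top0',*p,.09).round(3))
E
```

```text
top0 187.8 218.4 157 [0.5773 0.3022 0.068 ]
top0 229.8 226.5 158 [0.5605 0.2045 0.068 ]
top0 269.5 220.6 161 [0.5758 0.114  0.068 ]
top0 204.2 273.4 155 [0.4531 0.2593 0.068 ]
sock 379.25691699604744 238.46640316205534 253 [ 0.5382 -0.1344  0.09  ]
side0 300.4 329.4 269 [0.5767 0.3048 0.068 ]
side0 322.5 283.4 216 [0.56   0.2073 0.068 ]
side0 325.4 243.9 181 [0.5752 0.1167 0.068 ]
side0 373.8 323.9 256 [0.4526 0.2648 0.068 ]
sock 363.3883495145631 160.4466019417476 103 [ 0.5378 -0.1286  0.09  ]
[ 0.617 -0.088  0.09 ]
[ 0.595 -0.214  0.09 ]
[ 0.564 -0.341  0.09 ]
[ 0.427 -0.316  0.09 ]
[ 0.48 -0.06  0.09]
```

carry_out(commands=[0.63,-0.86,0,-1,1,0.63,-0.86,0,-1,1,0.63,-0.86,0,-1,1,0.63,-0.86,0,-1,1,0.63,-0.86,0,-1,1,0.63,-0.86,0,-1,1,0.63,-0.86,0,-1,1,0.63,-0.86,0,-1,1], grip_force=20)

```text
time_s: 0.9
tcp_pos: [0.4693, 0.343, 0.2484]
eef_rot: [180.0, -0.0, -55.5]
contact_force: [2.1, 0.9, 0.4]
gripper_width: 0.0294
```

carry_out(commands=[0.63,-0.86,0,-1,1,0.63,-0.86,0,-1,1,0.63,-0.86,0,-1,1,0.63,-0.86,0,-1,1,0,0,0,-1,1,0,0,0,-1,1,0,0,0,-1,1,0,0,0,-1,1])

```text
time_s: 1.7
tcp_pos: [0.5694, 0.2067, 0.2481]
eef_rot: [179.9, -0.0, -87.5]
contact_force: [0.6, 0.8, 0.2]
gripper_width: 0.0006
```

```bash
python3 - <<'E'
from h import *
cap('wrist','w1'); s=telemetry.get_state(); print(s['time_s'],s['tcp_pos'],s['eef_rot'],s['contact_force'],s['gripper_width'])
print(w2pix('w1',[[.577,.303,.068],[.560,.206,.068],[.575,.115,.068]]))
E
```

```text
1.75 [0.56930675 0.20679405 0.24808396] [ 1.79950912e+02 -1.88077996e-02 -8.77320177e+01] [ 0.16259524 -0.35054426  0.15567496] 0.0004172051603470768
[[308.01858883 265.909177  ]
 [326.89785383 185.64246166]
 [316.43276253  95.68880164]]
```

View pics/w1.png

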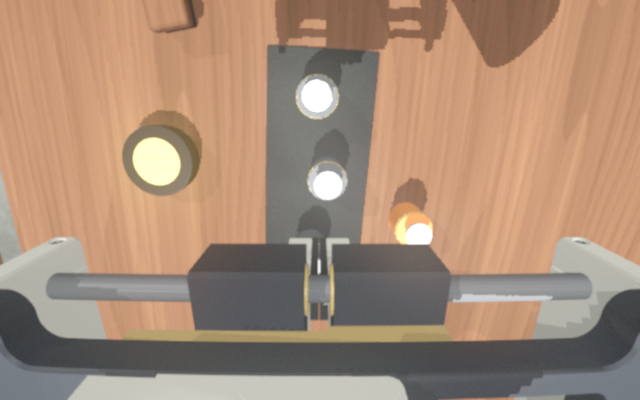

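The wrist view shows the middle cap at (328,185) and the far one at (317,96). Both match the estimates to about 1–2 mm, so I'm starting with the middle buffer.

carry_out(commands=[-0.12,0,-0.9,-0.3,1,-0.12,0,-0.9,-0.25,1,0,0,-0.9,0,1,0,0,-0.8,0,1,0,0,0,0,1,0,0,0,0,1])

```text
time_s: 2.35
tcp_pos: [0.56, 0.2071, 0.1088]
eef_rot: [180.0, -0.1, -89.4]
contact_force: [1.1, 1.1, 1.3]
gripper_width: 0.0006
```

```bash
python3 - <<'E'
from h import *
s=telemetry.get_state(); print(s['time_s'],s['tcp_pos'],s['eef_rot'],s['contact_force'])
E
```

```text
2.35 [0.56003867 0.20706596 0.10881708] [ 1.79962324e+02 -6.29738882e-02 -8.94388778e+01] [1.12612417 1.08548943 1.34820527]
```

carry_out(commands=[0,0,-0.2,0,1,0,0,-0.1,0,1,0,0,-0.1,0,1,0,0,0,0,1,0,0,0,0,1])

```text
time_s: 2.85
tcp_pos: [0.56, 0.2071, 0.0928]
eef_rot: [-180.0, 0.0, -89.5]
contact_force: [-0.0, 0.2, 0.1]
gripper_width: 0.0001
```

carry_out(commands=[0,0,-0.05,0,1,0,0,-0.05,0,1,0,0,0,0,1,0,0,0,0,1])

```text
time_s: 3.25
tcp_pos: [0.5602, 0.2073, 0.089]
eef_rot: [-180.0, 0.0, -89.5]
contact_force: [0.1, 0.2, 4.5]
gripper_width: 0.0003
```

carry_out(commands=[0,0,0,0,1])

```text
time_s: 3.35
tcp_pos: [0.5602, 0.2073, 0.089]
eef_rot: [-180.0, 0.0, -89.5]
contact_force: [-0.7, 0.3, 3.7]
gripper_width: 0.0002
```

carry_out(commands=[0,0,-0.05,0,1,0,0,-0.05,0,1,0,0,-0.02,0,1,0,0,0,0,1,0,0,0,0,1])

```text
time_s: 3.85
tcp_pos: [0.5603, 0.2073, 0.0848]
eef_rot: [-179.9, 0.0, -89.5]
contact_force: [-2.8, -0.6, 11.4]
gripper_width: 0.0005
```

carry_out(commands=[0,0,0,0,1])

```text
time_s: 3.95
tcp_pos: [0.5603, 0.2073, 0.0849]
eef_rot: [-179.9, 0.0, -89.5]
contact_force: [-1.8, -0.6, 11.0]
gripper_width: 0.0004
```

carry_out(commands=[0,0,0,0,1])

```text
time_s: 4.05
tcp_pos: [0.5603, 0.2073, 0.0849]
eef_rot: [-179.9, 0.0, -89.5]
contact_force: [-1.1, -0.4, 10.7]
gripper_width: 0.0002
```

```bash
python3 - <<'E'
from h import *
cap('side','s1')
cv2.imwrite('pics/s1c.png',cv2.resize(cv2.imread('pics/s1.png')[215:375,240:400],None,fx=3.5,fy=3.5,interpolation=2))
E
```

```text
(no output)
```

View pics/s1c.png

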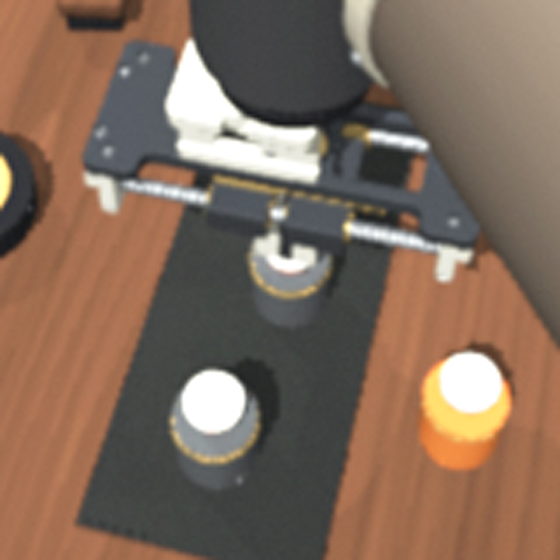

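The closed jaws are centred on the middle cap. It pushes back with about 11 N at about 5 mm, so it looks like the firmest. I'll press a touch deeper, release, and do the near one at y=0.303.

carry_out(commands=[0,0,-0.015,0,1,0,0,0,0,1,0,0,0,0,1])

```text
time_s: 4.4
tcp_pos: [0.5603, 0.2073, 0.0844]
eef_rot: [-179.9, 0.0, -89.5]
contact_force: [-2.3, -0.6, 12.3]
gripper_width: 0.0005
```

carry_out(commands=[0,0,0.3,0,1,0,0,0.6,0,1,0,0,0,0,1,0.14,0.8,0,0,1,0.14,0.8,0,0,1,0.14,0.8,0,0,1,0,0,0,0,1,0,0,0,0,1])

```text
time_s: 5.2
tcp_pos: [0.576, 0.3032, 0.118]
eef_rot: [179.9, -0.1, -89.5]
contact_force: [-0.0, -0.5, -1.4]
gripper_width: 0.0002
```

```bash
python3 - <<'E'
from h import *
s=telemetry.get_state(); print(s['time_s'],s['tcp_pos'],s['eef_rot'],s['contact_force'])
E
```

```text
5.2 [0.57601122 0.30324965 0.11803852] [ 1.79909601e+02 -5.78734867e-02 -8.94641541e+01] [-0.047436   -0.45755817 -1.3968956 ]
```

carry_out(commands=[0,0,-0.3,0,1,0,0,-0.2,0,1,0,0,-0.1,0,1,0,0,-0.1,0,1,0,0,0,0,1,0,0,0,0,1])

```text
time_s: 5.8
tcp_pos: [0.5768, 0.303, 0.0913]
eef_rot: [-180.0, 0.0, -89.5]
contact_force: [-0.2, -0.3, 0.5]
gripper_width: 0.0002
```

carry_out(commands=[0,0,0,0,1,0,0,0,0,1])

```text
time_s: 6.0
tcp_pos: [0.5768, 0.3032, 0.0914]
eef_rot: [-180.0, 0.0, -89.5]
contact_force: [0.3, 0.1, -0.4]
gripper_width: 0.0005
```

Now 7 mm down, to a TCP of about 0.0843.

carry_out(commands=[0,0,-0.05,0,1,0,0,-0.05,0,1,0,0,-0.05,0,1,0,0,-0.02,0,1,0,0,0,0,1,0,0,0,0,1])

```text
time_s: 6.6
tcp_pos: [0.5769, 0.3033, 0.0846]
eef_rot: [-180.0, 0.0, -89.5]
contact_force: [-0.3, 0.6, 4.1]
gripper_width: 0.0005
```

carry_out(commands=[0,0,0,0,1,0,0,0,0,1])

```text
time_s: 6.8
tcp_pos: [0.5769, 0.3033, 0.0846]
eef_rot: [-180.0, 0.0, -89.5]
contact_force: [-0.4, 0.9, 3.6]
gripper_width: 0.0002
```

carry_out(commands=[0,0,0,0,1])

```text
time_s: 6.9
tcp_pos: [0.5769, 0.3033, 0.0845]
eef_rot: [-180.0, 0.0, -89.5]
contact_force: [1.3, 1.0, 3.4]
gripper_width: 0.0007
```

This one is soft, at about 3.7 N. Next is the far one at about (0.5755, 0.115).

carry_out(commands=[0,0,0.3,0,1,0,0,0.6,0,1,0,0,0,0,1,0,-0.94,0,0,1,-0.03,-0.94,0,0,1,0,-0.94,0,0,1,0,-0.94,0,0,1,0,-0.94,0,0,1])

```text
time_s: 7.7
tcp_pos: [0.5746, 0.1134, 0.1203]
eef_rot: [179.9, -0.0, -89.5]
contact_force: [0.0, 0.4, 0.2]
gripper_width: 0.0006
```

carry_out(commands=[0,0,0,0,1,0,0,0,0,1,0,0,-0.3,0,1,0,0,-0.2,0,1,0,0,-0.1,0,1,0,0,-0.1,0,1,0,0,0,0,1,0,0,0,0,1])

```text
time_s: 8.5
tcp_pos: [0.5755, 0.1153, 0.0923]
eef_rot: [180.0, -0.0, -89.5]
contact_force: [0.3, -0.2, 0.1]
gripper_width: 0.0002
```

carry_out(commands=[0,0,0,0,1])

```text
time_s: 8.6
tcp_pos: [0.5757, 0.1153, 0.0926]
eef_rot: [-180.0, 0.0, -89.5]
contact_force: [0.1, 0.2, -0.2]
gripper_width: 0.0006
```

carry_out(commands=[0,0,-0.05,0,1,0,0,-0.05,0,1,0,0,-0.05,0,1,0,0,-0.05,0,1,0,0,0,0,1,0,0,0,0,1])

```text
time_s: 9.2
tcp_pos: [0.5758, 0.1152, 0.0848]
eef_rot: [-180.0, 0.0, -89.5]
contact_force: [-0.5, 1.1, 6.2]
gripper_width: 0.0007
```

carry_out(commands=[0,0,0,0,1,0,0,0,0,1])

```text
time_s: 9.4
tcp_pos: [0.5758, 0.1152, 0.0848]
eef_rot: [-180.0, 0.0, -89.5]
contact_force: [-1.2, -1.0, 5.3]
gripper_width: 0.0006
```

carry_out(commands=[0,0,0,0,1])

```text
time_s: 9.5
tcp_pos: [0.5758, 0.1152, 0.0848]
eef_rot: [-179.9, 0.0, -89.5]
contact_force: [-1.3, 1.2, 5.8]
gripper_width: 0.0006
```

The far one is middling at about 5.7 N, so the middle buffer is the firmest. I'll rise, open the jaws and take one close look before grasping.

carry_out(commands=[0,0,0.3,0,1,0,0,0.7,0,1,-0.13,0.8,0.7,-0.12,0,-0.13,0.8,0.4,0,-0.4,-0.13,0.8,0,0,-0.4,0,0.6,0,0,-0.4,0,0,0,0,-0.4,0,0,0,0,-0.4])

```text
time_s: 10.3
tcp_pos: [0.5595, 0.2353, 0.1684]
eef_rot: [180.0, -0.0, -89.9]
contact_force: [-0.2, -0.1, -0.2]
gripper_width: 0.0426
```

```bash
python3 - <<'E'
from h import *
cap('wrist','w2'); s=telemetry.get_state(); print(s['time_s'],s['tcp_pos'],s['eef_rot'],s['contact_force'],s['gripper_width'])
print(w2pix('w2',[[.56,.207,.068],[.5755,.115,.068],s['tcp_pos']]))
im=cv2.imread('pics/w2.png');cv2.imwrite('pics/w2c.png',im)
E
```

```text
10.35 [0.55956765 0.23468    0.16835941] [ 1.79964842e+02 -2.27935445e-02 -8.99804832e+01] [-0.17843824  0.12410473  0.01902091] 0.04695411117914095
[[317.62403564 175.72317404]
 [295.93541521  49.44425506]
 [318.21069314 271.40615623]]
```

View pics/w2.png

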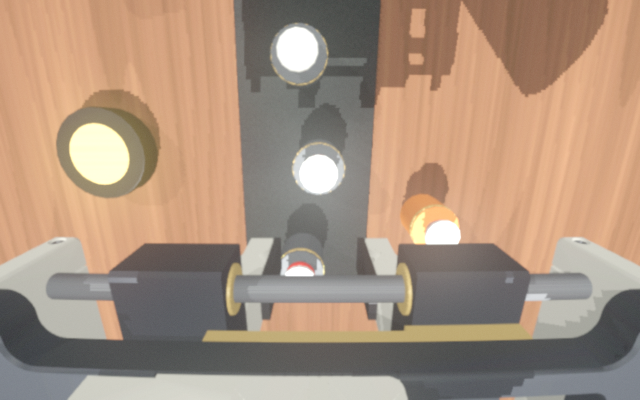

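The middle cap is at (318,175) against a predicted (317.6,175.7), so the estimate stands. Descending to grasp.

carry_out(commands=[0,-0.69,0,0,-0.4,0,0,-0.5,0,-0.4,0,0,-0.8,0,-0.4,0,0,-0.8,0,-0.4,0,0,-0.7,0,-0.4,0,0,-0.4,0,-0.4,0,0,0,0,-0.4,0,0,0,0,-0.4])

```text
time_s: 11.15
tcp_pos: [0.5602, 0.2068, 0.0407]
eef_rot: [180.0, -0.0, -90.0]
contact_force: [0.9, 0.8, 1.2]
gripper_width: 0.0611
```

```bash
python3 - <<'E'
from h import *
s=telemetry.get_state(); print(s['time_s'],s['tcp_pos'],s['eef_rot'],s['contact_force'],s['gripper_width'])
E
```

```text
11.15 [0.56016479 0.20679295 0.04071897] [ 1.79988765e+02 -2.73467221e-02 -9.00243465e+01] [0.92609827 0.83865231 1.20742561] 0.06106498491595693
```

carry_out(commands=[0,0,0,0,0.2,0,0,0,0,0.2,0,0,0,0,0.2,0,0,0,0,0.2,0,0,0,0,0.2], grip_force=20)

```text
time_s: 11.65
tcp_pos: [0.5603, 0.2078, 0.0414]
eef_rot: [-179.9, 0.0, -90.0]
contact_force: [-2.1, -1.0, 7.4]
gripper_width: 0.0437
```

carry_out(commands=[0,0,0.2,0,0.2,0,0,0.5,0,0.2,0,0,0.8,0,0.2,0,0,0.8,0,0.2,0,0,0.8,0,0.2,0,0,0.4,0,0.2,0,0,0,0,0.2])

```text
time_s: 12.35
tcp_pos: [0.5609, 0.2082, 0.1835]
eef_rot: [-179.8, 0.2, -90.0]
contact_force: [0.5, 0.1, -1.9]
gripper_width: 0.0434
```

carry_out(commands=[-0.07,-0.9,0,0,0.2,-0.07,-0.9,0,0,0.2,-0.07,-0.9,0,0,0.2,-0.07,-0.9,0,0,0.2,-0.07,-0.9,0,0,0.2,-0.07,-0.9,0,0,0.2,-0.07,-0.9,0,0,0.2,-0.07,-0.7,0,0,0.2])

```text
time_s: 13.15
tcp_pos: [0.5361, -0.0743, 0.1791]
eef_rot: [179.9, -0.0, -90.0]
contact_force: [1.0, 1.6, -2.0]
gripper_width: 0.0435
```

carry_out(commands=[0,0,0,0,0.2,0,0,0,0,0.2,0,0,0,0,0.2])

```text
time_s: 13.45
tcp_pos: [0.5372, -0.0721, 0.1797]
eef_rot: [179.9, 0.0, -90.0]
contact_force: [-1.2, 0.6, -1.9]
gripper_width: 0.0435
```

```bash
python3 - <<'E'
from h import *
cap('wrist','w3'); s=telemetry.get_state(); print(s['time_s'],s['tcp_pos'],s['eef_rot'],s['contact_force'],s['gripper_width'])
T=s['tcp_pos']; print(w2pix('w3',[[.538,-.1315,.09],[T[0],T[1],T[2]-.037+.064],T]))
E
```

```text
13.5 [ 0.53736422 -0.07180814  0.17986837] [ 1.79957229e+02  2.95493488e-03 -8.99487710e+01] [ 0.14940287  0.50978573 -1.8286892 ] 0.04368771173836775
[[317.11481692 137.05558564]
 [318.11082757 306.14824108]
 [318.07292418 273.17453208]]
```

View pics/w3.png

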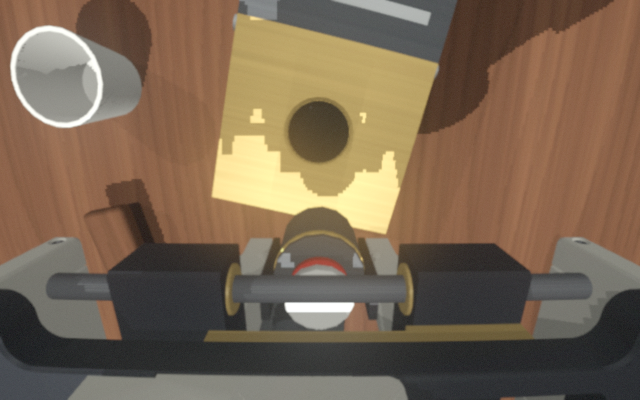

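The wrist view shows the socket centred near (319,131) with its rim about 68 px wide. The held buffer is upright with its axis near column 319. I'll refine with code.

```bash
python3 - <<'E'
from h import *
im=cv2.imread('pics/w3.png').astype(int); s=telemetry.get_state(); T=s['tcp_pos']
m=(im[:,:,2]<75).astype(np.uint8); m[:80]=0;m[180:]=0;m[:,:270]=0;m[:,370:]=0
c=max(cv2.findContours(m,0,1)[0],key=cv2.contourArea); e=cv2.fitEllipse(c); print('dark',e,[pix2w('w3',*e[0],z).round(4) for z in(.09,.088,.082)])
print('col131',im[131,275:365,2].tolist()); print('row',im[85:180,319,2].tolist())
a=np.linspace(0,2*np.pi,73)
def circ(x,y,z,rr):
    p=w2pix('w3',np.c_[x+rr*np.cos(a),y+rr*np.sin(a),0*a+z]); return p.min(0).round(1),p.max(0).round(1)
print('sock r23.5',circ(.538,-.1315,.088,.0235),'r25.5',circ(.538,-.1315,.09,.0255))
b=T[2]-.037
print('cap',circ(T[0],T[1],b+.064,.015),'bodybot',circ(T[0],T[1],b,.022),'bodytop',circ(T[0],T[1],b+.046,.022))
print('bodycol',im[195:260,319].sum(1).tolist()); print('capcol',im[255:340,319].sum(1).tolist()); print('caprow315',im[312,270:370].sum(1).tolist())
o=cv2.resize(im[80:345,240:400].astype(np.uint8),None,fx=3,fy=3,interpolation=2)[:,:,:]; cv2.imwrite('pics/w3c.png',cv2.resize(o,None,fx=.75,fy=.75))
E
```

```text
dark ((327.9529724121094, 112.08313751220703), (14.063344955444336, 40.175819396972656), 119.47559356689453) [array([ 0.5302, -0.1491,  0.09  ]), array([ 0.5302, -0.1491,  0.088 ]), array([ 0.53  , -0.1491,  0.082 ])]
col131 [188, 190, 189, 190, 190, 191, 189, 185, 178, 168, 160, 153, 141, 115, 99, 96, 96, 93, 93, 94, 93, 93, 91, 92, 93, 93, 90, 92, 90, 88, 91, 86, 87, 86, 86, 85, 84, 86, 86, 85, 87, 85, 81, 84, 83, 84, 84, 80, 81, 81, 80, 80, 77, 81, 79, 81, 76, 82, 80, 81, 80, 80, 75, 78, 79, 76, 78, 78, 76, 79, 76, 78, 78, 109, 151, 155, 161, 166, 173, 182, 187, 190, 190, 191, 190, 191, 192, 190, 192, 191]
row [189, 188, 187, 185, 185, 185, 186, 185, 185, 183, 185, 177, 152, 140, 138, 130, 94, 73, 71, 69, 70, 71, 73, 74, 74, 74, 72, 75, 74, 75, 76, 77, 77, 76, 77, 75, 77, 78, 78, 77, 80, 79, 82, 80, 84, 84, 83, 82, 83, 86, 87, 86, 89, 88, 90, 89, 90, 89, 93, 92, 91, 90, 94, 94, 95, 94, 95, 98, 99, 100, 99, 101, 99, 100, 101, 102, 110, 126, 148, 164, 175, 182, 185, 185, 185, 185, 185, 188, 189, 188, 187, 185, 187, 186, 185]
sock r23.5 (array([285.3, 103.6]), array([349. , 168.2])) 
[... 791 characters left out ...]
542, 750, 765, 765, 765, 765, 765, 765, 765, 753, 615, 525, 518, 516, 520, 517, 516, 514, 517, 516, 514, 514, 516, 518, 510, 507, 474, 394, 299, 297, 314, 308, 300, 297, 298, 301, 293, 300]
caprow315 [172, 200, 213, 222, 203, 182, 183, 185, 191, 187, 182, 187, 179, 193, 185, 198, 309, 469, 555, 597, 607, 609, 615, 612, 614, 615, 610, 612, 614, 614, 616, 612, 617, 614, 617, 612, 615, 616, 617, 617, 614, 617, 613, 612, 614, 615, 618, 614, 614, 615, 615, 616, 616, 617, 617, 617, 617, 617, 612, 617, 615, 616, 614, 614, 614, 616, 613, 613, 613, 614, 611, 612, 612, 609, 606, 612, 628, 637, 627, 594, 477, 377, 367, 360, 354, 352, 354, 354, 353, 347, 344, 345, 339, 327, 325, 321, 290, 214, 174, 204]
```

Target TCP is about (0.537, -0.1335). Moving above the socket and lowering to about 5 mm over the plate, then checking.

carry_out(commands=[0,-0.5,0,0,0.2,0,-0.7,0,0,0.2,-0.01,-0.34,0,0,0.2,0,0,-0.5,0,0.2,0,0,-0.5,0,0.2,0,0,-0.2,0,0.2,0,0,0,0,0.2,0,0,0,0,0.2])

```text
time_s: 14.3
tcp_pos: [0.5376, -0.1338, 0.1329]
eef_rot: [-180.0, -0.0, -89.9]
contact_force: [0.4, 0.4, -1.6]
gripper_width: 0.0435
```

```bash
python3 - <<'E'
from h import *
s=telemetry.get_state(); print(s['time_s'],s['tcp_pos'],s['eef_rot'],s['contact_force'])
for n in('side','wrist'): cap(n,n+'4')
a=cv2.resize(cv2.imread('pics/side4.png')[110:210,310:430],(600,500),interpolation=2)
b=cv2.resize(cv2.imread('pics/wrist4.png')[150:345,255:385],(200,300),interpolation=2)
o=np.zeros((500,800,3),np.uint8);o[:,:600]=a;o[:300,600:]=b;cv2.imwrite('pics/c4.png',o)
E
```

```text
14.3 [ 0.53762977 -0.13377787  0.13291748] [-1.79973988e+02 -1.64021901e-02 -8.99373966e+01] [ 0.37322589  0.42015339 -1.63668434]
```

View pics/c4.png

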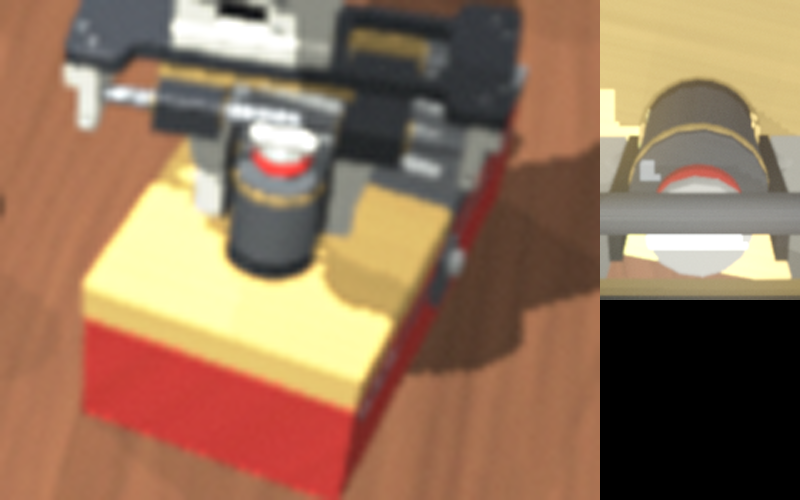

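The buffer covers the socket, is upright, and hovers about 5 mm above the plate. Lowering slowly while watching the force.

carry_out(commands=[-0.01,0,-0.05,0,0.2,0,0,-0.05,0,0.2,0,0,-0.05,0,0.2,0,0,-0.05,0,0.2,0,0,0,0,0.2])

```text
time_s: 14.9
tcp_pos: [0.5369, -0.1339, 0.1242]
eef_rot: [-180.0, 0.0, -90.0]
contact_force: [1.5, 1.6, -2.7]
gripper_width: 0.0436
```

carry_out(commands=[0,0,0,0,0.2])

```text
time_s: 15.0
tcp_pos: [0.5369, -0.1339, 0.1243]
eef_rot: [-180.0, 0.0, -90.0]
contact_force: [1.0, 1.6, -2.3]
gripper_width: 0.0436
```

carry_out(commands=[0,0,-0.04,0,0.2,0,0,-0.04,0,0.2,0,0,-0.02,0,0.2,0,0,0,0,0.2,0,0,0,0,0.2])

```text
time_s: 15.5
tcp_pos: [0.537, -0.1339, 0.1204]
eef_rot: [-180.0, 0.0, -90.0]
contact_force: [1.7, 3.4, -1.2]
gripper_width: 0.0438
```

carry_out(commands=[0,0,-0.015,0,0.2,0,0,0,0,0.2,0,0,0,0,0.2])

```text
time_s: 15.8
tcp_pos: [0.537, -0.1339, 0.12]
eef_rot: [-180.0, 0.0, -90.0]
contact_force: [1.0, 5.3, 0.6]
gripper_width: 0.0436
```

There's a lateral force toward +y, so I'll ease that way by about 0.8 mm.

carry_out(commands=[0,0.02,0,0,0.2,0,0,0,0,0.2,0,0,0,0,0.2])

```text
time_s: 16.1
tcp_pos: [0.5366, -0.1335, 0.1197]
eef_rot: [180.0, -0.0, -90.0]
contact_force: [2.0, 1.6, -0.4]
gripper_width: 0.0436
```

carry_out(commands=[0,0,-0.015,0,0.2,0,0,0,0,0.2,0,0,0,0,0.2])

```text
time_s: 16.4
tcp_pos: [0.5367, -0.1335, 0.1194]
eef_rot: [-180.0, -0.0, -90.0]
contact_force: [-0.0, 2.3, 3.6]
gripper_width: 0.0434
```

carry_out(commands=[0,0,-0.01,0,0.2,0,0,0,0,0.2,0,0,0,0,0.2])

```text
time_s: 16.7
tcp_pos: [0.5367, -0.1335, 0.1194]
eef_rot: [-180.0, -0.0, -90.0]
contact_force: [-1.1, 1.6, 6.1]
gripper_width: 0.0433
```

carry_out(commands=[0,0,0,0,-0.08,0,0,0,0,-0.2,0,0,0,0,-0.3,0,0,0,0,-0.4,0,0,0,0,-0.4,0,0,0,0,-0.4])

```text
time_s: 17.3
tcp_pos: [0.5366, -0.1333, 0.1186]
eef_rot: [180.0, -0.0, -90.0]
contact_force: [0.2, -0.2, 0.3]
gripper_width: 0.0611
```

carry_out(commands=[0,0,0.3,0,-0.4,0,0,0.8,0,-0.4,0,0,0.8,0,-0.4,0,0,0.3,0,-0.4,0,0.5,0,0,-0.4,0,0.5,0,0,-0.4,0,0,0,0,0,0,0,0,0,0.5])

```text
time_s: 18.1
tcp_pos: [0.5367, -0.0931, 0.2072]
eef_rot: [-180.0, -0.0, -89.9]
contact_force: [0.1, -0.4, 0.6]
gripper_width: 0.0508
```

```bash
python3 - <<'E'
from h import *
s=telemetry.get_state(); print(s['time_s'],s['tcp_pos'],s['eef_rot'],s['contact_force'])
for n in('side','wrist','top'): cap(n,n+'5')
T=s['tcp_pos']; print(w2pix('wrist5',[[.537,-.1345,.146],[.537,-.1345,.128]]))
a=cv2.resize(cv2.imread('pics/side5.png')[110:210,310:430],(400,333),interpolation=2)
b=cv2.resize(cv2.imread('pics/top5.png')[190:290,330:450],(400,333),interpolation=2)
c=cv2.imread('pics/wrist5.png')[0:260,120:520]
o=np.zeros((600,800,3),np.uint8);o[:333,:400]=a;o[:333,400:]=b;o[335:595,:400]=c;cv2.imwrite('pics/c5.png',o)
E
```

```text
18.1 [ 0.53666929 -0.09311129  0.20716797] [-1.79983106e+02 -1.41273997e-03 -8.99217366e+01] [ 0.14911525 -0.36236794  0.64941204]
[[317.82787759 169.32616783]
 [317.86067328 164.50407658]]
```

View pics/c5.png

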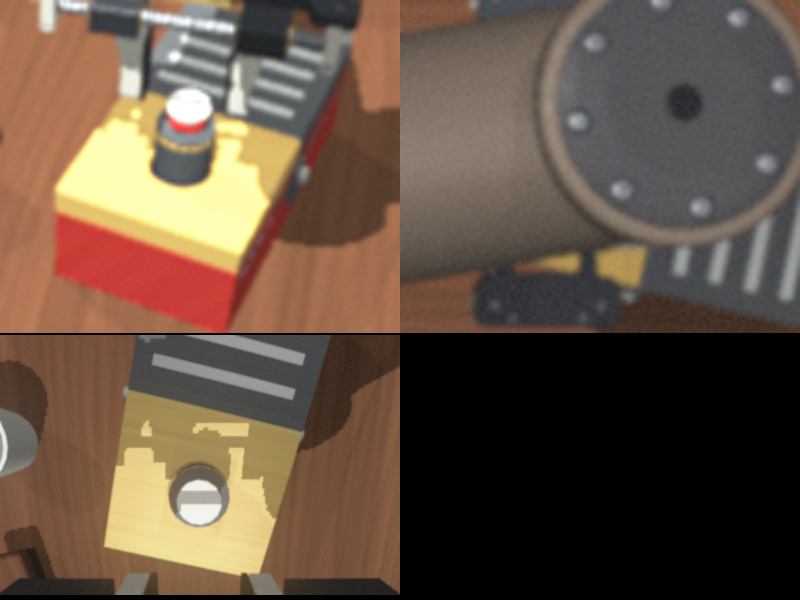

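The buffer stands upright in the socket with its cap near (319,168), against a predicted (318,169). Now the proof press: TCP contact expected at 0.168, target 0.162.

carry_out(commands=[0,-0.5,0,0,1,0,-0.52,0,0,1,0,0,0,0,1,0,0,0,0,1,0,0,-0.4,0,1,0,0,-0.3,0,1,0,0,-0.2,0,1,0,0,0,0,1])

```text
time_s: 19.05
tcp_pos: [0.5359, -0.1339, 0.1694]
eef_rot: [179.9, -0.0, -90.0]
contact_force: [-0.9, 0.5, 0.6]
gripper_width: 0.0002
```

carry_out(commands=[0,0,0,0,1,0,0,0,0,1])

```text
time_s: 19.25
tcp_pos: [0.5371, -0.134, 0.1713]
eef_rot: [-180.0, -0.0, -90.0]
contact_force: [0.4, 0.1, -1.0]
gripper_width: 0.0003
```

carry_out(commands=[0,0,-0.05,0,1,0,0,-0.05,0,1,0,0,0,0,1,0,0,0,0,1,0,0,0,0,1])

```text
time_s: 19.75
tcp_pos: [0.537, -0.1341, 0.1672]
eef_rot: [-179.9, -0.0, -90.0]
contact_force: [1.1, 1.1, 3.7]
gripper_width: 0.0008
```

carry_out(commands=[0,0,-0.04,0,1,0,0,-0.04,0,1,0,0,-0.03,0,1,0,0,0,0,1,0,0,0,0,1])

```text
time_s: 20.25
tcp_pos: [0.5371, -0.1342, 0.1634]
eef_rot: [-179.9, -0.0, -90.0]
contact_force: [-1.9, 1.7, 10.3]
gripper_width: 0.0004
```

carry_out(commands=[0,0,0,0,1])

```text
time_s: 20.35
tcp_pos: [0.5372, -0.1342, 0.1634]
eef_rot: [-179.9, -0.0, -90.0]
contact_force: [-2.2, 2.2, 10.1]
gripper_width: 0.0005
```

carry_out(commands=[0,0,-0.03,0,1,0,0,0,0,1,0,0,0,0,1,0,0,0,0,1,0,0,0,0,1,0,0,0,0,1,0,0,0,0,1,0,0,0,0,1])

```text
time_s: 21.15
tcp_pos: [0.5372, -0.1342, 0.1624]
eef_rot: [-179.9, -0.0, -90.0]
contact_force: [-2.7, 1.5, 12.5]
gripper_width: 0.0006
```

carry_out(commands=[0,0,0,0,1,0,0,0,0,1,0,0,0,0,1,0,0,0,0,1,0,0,0,0,1,0,0,0,0,1,0,0,0,0,1,0,0,0,0,1])

```text
time_s: 21.95
tcp_pos: [0.5372, -0.1342, 0.1624]
eef_rot: [-179.9, -0.0, -90.0]
contact_force: [-2.2, 1.9, 11.4]
gripper_width: 0.0006
```

carry_out(commands=[0,0,0.2,0,1,0,0,0.5,0,1,0,0,0.9,0,1,0,0,0.9,0,1,0,0.8,0.5,0,1,-0.5,0.8,0,0,1,-0.5,0.8,0,0,1,-0.5,0.8,0,0,1])

```text
time_s: 22.75
tcp_pos: [0.4755, -0.0053, 0.2805]
eef_rot: [179.9, -0.0, -90.0]
contact_force: [0.7, 1.3, -0.1]
gripper_width: 0.0006
```

carry_out(commands=[-0.2,0.8,0,0,1,0,0.8,0,0,1,0,0,0,0,1,0,0,0,0,1,0,0,0,0,1])

```text
time_s: 23.25
tcp_pos: [0.4685, 0.0574, 0.2808]
eef_rot: [180.0, -0.0, -90.0]
contact_force: [-0.8, 0.2, 0.5]
gripper_width: 0.0004
```

```bash
python3 - <<'E'
from h import *
s=telemetry.get_state(); print(s['time_s'],s['tcp_pos'],s['contact_force'],s['qd'])
for n in('side','top'): cap(n,n+'6')
o=np.zeros((600,800,3),np.uint8)
o[:360,:800]=cv2.resize(cv2.imread('pics/side6.png')[90:390,190:600],(800,360))
o[360:,:400]=cv2.resize(cv2.imread('pics/top6.png')[130:300,160:480],(400,240))
o[360:,400:]=cv2.resize(cv2.imread('pics/side6.png')[120:220,310:430],(400,240),interpolation=2)
cv2.imwrite('pics/c6.png',o)
E
```

```text
23.25 [0.46846804 0.05736556 0.28077403] [-0.82537549  0.22162924  0.48923462] [-0.69272074  0.0391123   0.10885383  0.04395113  0.15131689 -0.19926743]
```

View pics/c6.png

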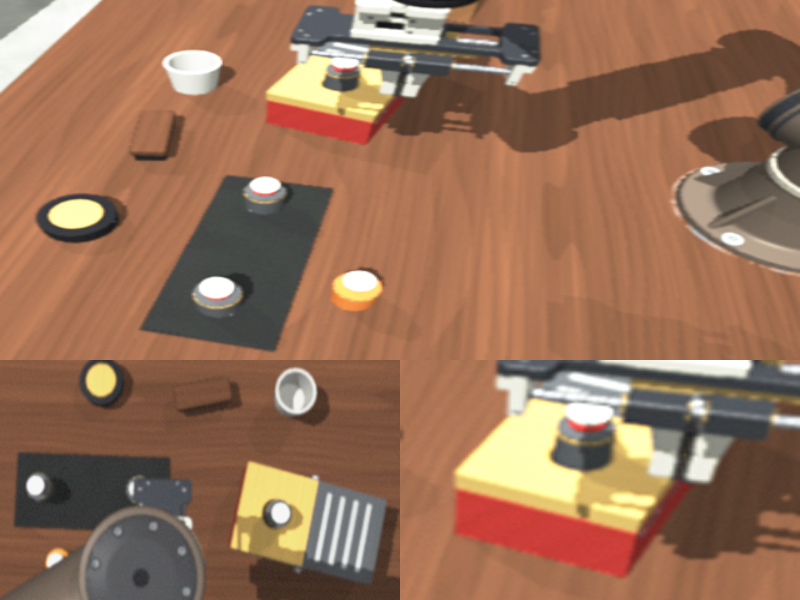

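The last view shows the firm buffer upright in the socket. The other two, the tin, the dauber, the cup and the orange look-alike all stand where they were, and the gripper is clear at z = 0.28.

```bash
python3 -c "
from plant import r; print(r.close_job())"
```

```text
the job is handed in; nothing more can be done
None
```

The firmest buffer, the middle one on the mat, is now home in the heel-plate socket and proved there. I handed the job in at about 23 s on the robot's clock, and no verdict was reported.

| Buffer | Push-back | Depth | Result |
|---|---|---|---|
| Middle (y≈0.207) | 12.3 N | about 5.6 mm | firmest |
| Near (y≈0.303) | about 3.7 N | about 5.5 mm | softest |
| Far (y≈0.115) | about 5.8 N | about 5.2 mm | middling |

- **Depths:** they come from the TCP height and the known cap height, not from the rings. The force readings wander by about 1 N.
- **Seating:** the buffer met the socket floor at the expected height. A sideways force of about 5 N built up on the way in, so I shifted it about 0.5 mm toward +y before the last half millimetre.
- **Proof press:** the cap met the tool at about 146 mm, as it should when home. I pressed it about 5.6 mm and held for about 1.5 s, with 11.4–12.5 N pushing back.
- **Last check:** the final pictures showed the buffer upright in the socket and the other two still on the mat. The tin, dauber, cup and orange look-alike looked undisturbed, and the gripper was clear of everything.
- **Disagreement:** the top and side cameras differed by 3–6 mm in y. I used the wrist view, which fell between them for the caps and nearer the top camera for the socket.

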